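# Square up a pile of sole blanks and weight it

### The job

Take the two long shoe-sole blanks off the sloping rack and lay them, one after the other, on the pile of long blanks already begun on the bench, toe over toe, so that the finished pile of four is square with its edges flush all round. Then set the steel weight by its handle on the middle of the pile, lengthwise. Set things down rather than drop them, build the pile where it stands, and leave the short blank on the rack and everything else where it is.

Things in the scene. Friction and masses are not known exactly. Their poses are not given: they have to be found in the camera images.
- sole_a: one of the two long blanks to be piled: hard brown fibreboard shoe-sole blank, 180 x 14 mm thick: round toe 72 mm wide, straight waist 50 mm wide (from 36 mm behind the origin to 5 mm ahead: grip here), round heel 58 mm wide. Origin on the underside's centre line, 75 mm from the heel end; x to the toe, z up. Starts on the rack, heel at the lip, toe up, sloping 35 degrees.
- sole_b: the other long blank to be piled, same as sole_a. Starts on the rack, heel at the lip, toe up, sloping 35 degrees.
- pile_0: bottom blank of the begun pile, flat on the bench, loose; same shape and axes as sole_a
- pile_1: second blank of the begun pile, loose, lying squarely on pile_0; same shape and axes as sole_a. Its top face is 28 mm above the bench
- sole_a_toe (a point): the toe end of sole_a, on its top face: 105 mm ahead of its origin and 14 mm above its underside
- sole_b_toe (a point): the toe end of sole_b, on its top face: 105 mm ahead of its origin and 14 mm above its underside
- pile_0_toe (a point): the toe end of pile_0, on its top face: 105 mm ahead of its origin and 14 mm above its underside
- pile_1_toe (a point): the toe end of pile_1, on its top face: 105 mm ahead of its origin and 14 mm above its underside
- weight: dark steel weight: a bar 110 x 50 x 18 mm with a raised handle, a round rod 12 mm thick and 100 mm long along its x, axis 56 mm above the underside, on two posts 43 mm either side of the middle (32 mm clear under the rod); 0.8 kg. Origin in the centre of the underside. On the pile its middle belongs 15 mm ahead (toe side) of the blanks' origin
- rack: fixed sloping rack with three bays side by side along its y, 115 mm apart: in each a rail 28 mm wide, 190 mm long, rising away from the robot (to the rack's x) at 35 degrees; a lip 14 mm high stops the heels. Open beside the rails in the middle. Origin on the bench below the middle bay; a blank's origin starts 83 mm above it. 170 mm high with blanks
- sole_short: short sole blank of the same look, 140 mm long (toe 56 mm, waist 40 mm wide), which stays on the rack. Which of the three bays holds it varies. Origin on its underside, 75 mm from its heel end
- tin: closed round can, 70 mm across, 90 mm tall, bystander; origin under its centre
- mug: white mug, 76 mm across, 90 mm tall, bystander; origin under its centre
- hammer: hammer lying on the bench, bystander
- brush: brush lying on the bench, bystander
- block: cork sanding block 90 x 55 x 32 mm, bystander; origin under its centre
Things that resemble listed ones, but are neither listed nor needed, are in the scene too. Leave any orange or red look-alike of the sole_b alone.

How it is judged:
On the way, in this order (a step that is already met when the one before it is completed fails the run):
1. one long blank lies squarely on the pile, released (((horizontal distance between sole_a and pile_0 below 0.008 m and horizontal distance between sole_a_toe and pile_0_toe below 0.01 m and angle between sole_a's own z axis and vertical below 0.06 rad and z of sole_a in the frame of pile_0 between 0.024 and 0.046 m and contact force between the fingers and sole_a below 0.1 N and linear speed of sole_a below 0.03 m/s) or (horizontal distance between sole_b and pile_0 below 0.008 m and horizontal distance between sole_b_toe and pile_0_toe below 0.01 m and angle between sole_b's own z axis and vertical below 0.06 rad and z of sole_b in the frame of pile_0 between 0.024 and 0.046 m and contact force between the fingers and sole_b below 0.1 N and linear speed of sole_b below 0.03 m/s))), for 0.2 s.
2. both long blanks lie squarely on the pile, released (horizontal distance between each of sole_a, sole_b and pile_0 below 0.008 m and horizontal distance between each of sole_a_toe, sole_b_toe and pile_0_toe below 0.01 m and angle between each of sole_a, sole_b's own z axis and vertical below 0.06 rad and z of sole_a in the frame of pile_0 between 0.024 and 0.046 m and contact force between the fingers and sole_a below 0.1 N and linear speed of each of sole_a, sole_b below 0.03 m/s and z of sole_b in the frame of pile_0 between 0.024 and 0.046 m and contact force between the fingers and sole_b below 0.1 N), for 0.2 s.
At the end, for the whole second after the job is handed in: Four long blanks in one flat pile, toe over toe, origins within 8 mm and toe ends within 10 mm of the bottom one's; weight upright on top, within 30 mm lengthwise and 12 mm sideways of 15 mm ahead of the origin, within 0.2 rad; all released, at rest; bottom blank moved under 50 mm (all of step 2 and horizontal distance between pile_1 and pile_0 below 0.008 m and horizontal distance between pile_1_toe and pile_0_toe below 0.01 m and angle between each of pile_1, pile_0, weight's own z axis and vertical below 0.06 rad and z of weight in the frame of pile_0 between 0.052 and 0.06 m and x of weight in the frame of pile_0 between -0.015 and 0.045 m and y of weight in the frame of pile_0 between -0.012 and 0.012 m and angle between the x axis of weight and the x axis of pile_0, either way round below 0.2 rad and linear speed of weight below 0.02 m/s and distance of pile_0 from where it was at the start of the episode below 0.05 m); the robot touches nothing.
It fails at once if a long blank or the weight dropped or thrown (moving at over 0.5 m/s with the fingers off it) ((linear speed of sole_a above 0.5 m/s and contact force between the fingers and sole_a below 0.1 N) or (linear speed of sole_b above 0.5 m/s and contact force between the fingers and sole_b below 0.1 N) or (linear speed of weight above 0.5 m/s and contact force between the fingers and weight below 0.1 N)).
It fails at once if the short blank or a bystander moved by more than 30 mm (distance of any of sole_short, tin, mug, hammer, brush, block from where it was at the start of the episode above 0.03 m).
It also fails if it takes over 72 s, if anything falls off the work surface, if the arm or the gripper's body presses on something with over 40 N, if the wrist force passes 120 N, or if a joint passes its speed limit or range.

### The arm

A 6-joint arm with a two-finger parallel gripper is mounted at the origin on the work surface. World frame = base frame: x ahead of the robot, y to its left, z up, the work surface at z = 0. Lengths are in m, angles in rad, forces in N, time in s.
With the tool pointing down it reaches from about 0.4 to 0.925 m from the base axis. Payload 3.4 kg.
Tool frame: the origin (TCP) lies at the very end of the fingers, on their centre line; the grasp point (between the pads) lies 19 mm behind it; z points along the fingers, y is the line along which they close (so a half turn about z gives the same grasp; the last joint's range is limited). The gripper opens to 85 mm and grips with 20 to 120 N. Pads are 22 mm wide; open, the fingers measure 114 mm over their backs; the gripper's body (76 mm by 85 mm) begins 54 mm behind the grasp point. The pads swing forward as they close: fully open they stand 13 mm farther back than shut.
Start: joints at [1.06, 0.307, 1.506, -0, 1.328, -0.073], TCP at [0.244, 0.521, 0.231] pointing down, gripper open.
Joint ranges: [-3.12, 3.12], [-1.05, 2.28], [0.14, 2.33], [-1.42, 4.57], [0.1, 2.73], [-2.68, 2.68]. Speed limits (rad/s): [2.57, 2.57, 3.14, 3.14, 3.14, 3.14].

### API

Orientations are given as a unit quaternion [x, y, z, w].
In Python, from bench import robot, viewer, job gives the robot as it stands.
- The arm moves only by the tool move_arm, never from a script. Its argument "targets" is one flat list of numbers, 7 for each row, row after row: the shift along the tool's x, y, z in cm, then the turn, a rotation vector about the tool's x, y, z in rad, then the finger opening in cm, from 0 to 8.54. In form: [tx, ty, tz, wx, wy, wz, grip, tx, ty, tz, wx, wy, wz, grip, ...]. A call has 1 to 10 rows; each row shifts and turns the commanded pose from where the row before left it, along the tool's axes as they then stand; what a row does not reach is not made up. A row lasts 1/10 s, in which the tool goes at most 50 mm and 8.59 degrees, less where a joint would pass 70% of its speed; a pose out of reach is approached as far as the arm can. A call with a gripper value outside its range is refused whole. The fingers move at their own pace and stop on an object; "force" is the grip in N (left out, the last holds). Time passes only in rows, so rows that do not move let the fingers close. It gives the time, the measured TCP pose, the force, the opening and the grip force at its end, in the units of the state.
- robot.sense(): the state, without advancing time (a new reading comes with each control period).
- viewer.snapshot(name): name is "scene" or "top" or "wrist"; returns a dict with "color" (480x640x3 uint8, blue, green, red), "mtx" (3x3 intrinsics, pixels), "R" (3x3) and "t" (3): a world point X has camera coordinates R X + t; the wrist camera has in their place "mount" (4x4, takes a point from camera to tool coordinates, whose origin is the TCP and whose axes are the flange's). Camera axes: x right, y down, z forward; pixel columns grow to the right and rows downward; lengths in m; the calibration is good to about 2 mm. A picture is of the moment at which its call begins: read the wrist's pose just before it. There is no depth.
- job.finish_job(): hands the job in; it is judged then, once.
The state is a dict: "time": time; "joint_pos": joint angles; "qvel": joint speeds; "effort": joint torques, N m; "ee_pos": TCP position; "tcp_rot": TCP orientation; "ft_force": force on the tool from outside, world axes, zero at the start; "ft_torque": the same for the moment, N m; "width": opening from 0.0 (shut) to 1.0 (fully open); "grasp_force": force on a finger pad.
Only numpy, scipy, OpenCV 4.12 (cv2) and the standard library are available. Lean on these libraries where they do the work, as an engineer would, in place of code of your own. Each camera call takes 0.05 s, during which the arm holds its last target. There are 200 camera calls.

## Working session

There is one attempt and no reset: what is moved stays moved. The work goes in short steps, Python scripts to look and compute and a tool call to move; the robot and the scene stay as the last step left them, time stands still between calls to the robot, and variables do not carry over. Pictures are saved under pics/ and viewed, at most 10 in all, crops included, and the job is handed in when it is done.

Besides the shell and the picture viewer there is one more tool, called after "Emit:" as a command line: name --argument value ..., lists and objects as JSON in quotes. move_arm: Moves the arm, as the interface text tells. Its arguments: {"type":"object","properties":{"targets":{"type":"array"},"force":{"type":"number"}},"required":["targets"]}

```bash
ls; mkdir -p pics
python3 - <<'E'
from bench import robot, viewer
import cv2,pickle
s=robot.sense();print(s)
d={n:viewer.snapshot(n) for n in("scene","top")}
pickle.dump(d,open('d0.pkl','wb'))
for n in d:
    cv2.imwrite(f'pics/{n}0.png',d[n]['color']);print(n,d[n]['mtx'],d[n]['R'],d[n]['t'])
w=viewer.snapshot("wrist");print(w['mount'],w['mtx'])
E
```

```text
pics
{'time': 0.0, 'joint_pos': array([ 1.05952060e+00,  3.07551204e-01,  1.50765364e+00, -2.03731053e-05,
        1.32841205e+00, -7.35182975e-02]), 'qvel': array([ 0.00116528,  0.00119214,  0.0001826 , -0.00073908,  0.0009712 ,
       -0.0013467 ]), 'effort': array([ 1.13053418e-03, -4.57543838e+01, -2.51922423e+01,  1.53583601e-04,
        1.28889861e-02,  2.97306435e-06]), 'ee_pos': array([0.2434464 , 0.52015627, 0.23040098]), 'tcp_rot': array([ 2.17132718e-01,  9.76141567e-01, -9.72011692e-04, -2.82275420e-04]), 'ft_force': array([0.05562878, 0.39544635, 0.59589947]), 'ft_torque': array([-0.0198839 ,  0.04427684,  0.03161503]), 'grasp_force': 0.0, 'width': 1.0008156516551923}
scene [[523.71230717   0.         316.00007223]
 [  0.         523.71230717 240.84155233]
 [  0.           0.           1.        ]] [[ 0.72333755  0.69030814 -0.01604559]
 [ 0.53805219 -0.57805621 -0.61347442]
 [-0.43276164  0.43511572 -0.78955157]] [-0.24871469 -0.24868854  1.73043173]
top [[544.27590168   0.         323.03363384]
 [  0.         544.27590168 242.77604289]
 [  0.           0.           1.        ]] [[-0.02216038 -0.99963877  0.01520704]
 [-0.98610348  0.01935024 -0.1650015 ]
 [ 0.16464763 -0.01865221 -0.98617608]] [-0.12436464  0.49143152  1.46578711]
[[-2.51822116e-04 -9.64052900e-01 -2.65710260e-01  6.67091340e-02]
 [ 9.99999892e-01 -1.38850630e-04 -4.43952509e-04 -2.75783501e-04]
 [ 3.91099667e-04 -2.65710343e-01  9.64052831e-01 -1.42977917e-01]
 [ 0.00000000e+00  0.00000000e+00  0.00000000e+00  1.00000000e+00]] [[336.70364545   0.         323.09658525]
 [  0.         336.70364545 238.42276758]
 [  0.           0.           1.        ]]
```

View pics/scene0.png

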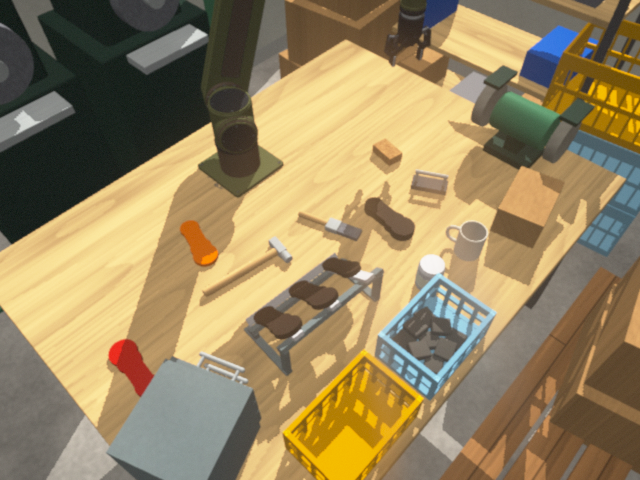

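View pics/top0.png

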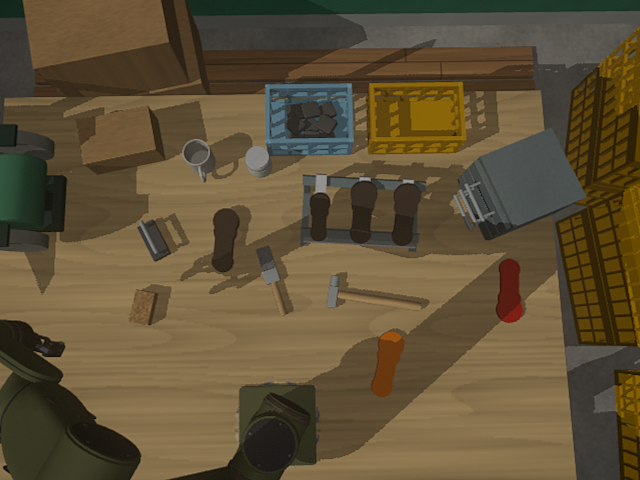

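The scene shows the rack with three blanks, with the short one in the left bay at top (319,217) and the long ones at (364,211) and (406,213). The pile is at top (225,240) with its wide end up. The weight is at (154,240), next to the mug, tin, hammer, brush and block. The orange and red soles are decoys.

```bash
cat > h.py <<'E'
import numpy as np,cv2
from scipy.spatial.transform import Rotation as Ro
def ray(c,uv):
    d=np.c_[np.asarray(uv,float).reshape(-1,2),np.ones(np.asarray(uv).size//2)]@np.linalg.inv(c['mtx']).T
    return -c['R'].T@c['t'], d@c['R']
def plane(c,uv,p,n):
    o,d=ray(c,uv); return o+d*(((p-o)@n)/(d@n))[:,None]
def wristcam(w,s):
    T=np.eye(4);T[:3,:3]=Ro.from_quat(s['tcp_rot']).as_matrix();T[:3,3]=s['ee_pos']
    M=np.linalg.inv(T@w['mount']);return dict(color=w['color'],mtx=w['mtx'],R=M[:3,:3],t=M[:3,3])
def proj(c,X):
    p=(c['R']@np.atleast_2d(X).T).T+c['t'];p=p@c['mtx'].T;return p[:,:2]/p[:,2:]
def blob(img,lo,hi,seed,roi=None):
    h=cv2.cvtColor(img,cv2.COLOR_BGR2HSV);m=cv2.inRange(h,np.array(lo),np.array(hi))
    m=cv2.morphologyEx(m,cv2.MORPH_OPEN,np.ones((3,3),np.uint8))
    cs,_=cv2.findContours(m,cv2.RETR_EXTERNAL,cv2.CHAIN_APPROX_NONE)
    cs=[c for c in cs if cv2.contourArea(c)>50]
    return max(cs,key=lambda c:cv2.pointPolygonTest(c,tuple(map(float,seed)),True))
def sole(c,cnt,p,n):
    """returns centre line axis and ends from contour on plane: yaw dir toward wide end"""
    P=plane(c,cnt.reshape(-1,2)+0.0,p,n); return P
def fit2d(Q):
    r=cv2.minAreaRect(Q.astype(np.float32));b=cv2.boxPoints(r)
    e=b[1]-b[0],b[2]-b[1];a=max(e,key=np.linalg.norm);a=a/np.linalg.norm(a);q=np.array([-a[1],a[0]])
    s=Q@a;t=Q@q;s0,s1=s.min(),s.max();f=(s-s0)/(s1-s0)
    wl=np.ptp(t[f<.35]);wh=np.ptp(t[f>.6]);
    if wl>wh: a,q=-a,-q;s,t=-s,-t;s0,s1=s.min(),s.max();f=(s-s0)/(s1-s0);wl,wh=wh,wl
    # axis through midpoints of toe and heel widest parts
    mid=lambda k:(t[k].min()+t[k].max())/2
    th,tt=mid(f<.35),mid(f>.6)
    ang=np.arctan2(tt-th,.56*(s1-s0));
    H=a*s0+q*(th-np.tan(ang)*.16*(s1-s0));A=np.cos(ang)*a+np.sin(ang)*q
    return H,A,s1-s0,wl,wh
E
python3 - <<'E'
import pickle;from h import *
d=pickle.load(open('d0.pkl','rb'));c=d['top']
h=cv2.cvtColor(c['color'],cv2.COLOR_BGR2HSV)
for u,v in((225,240),(222,262),(364,211),(364,190),(406,213),(319,217),(230,275),(154,240),(280,200)):print(u,v,h[v,u])
lo,hi=(0,25,15),(25,255,85)
cn=blob(c['color'],lo,hi,(225,240));print(cv2.boundingRect(cn))
P=plane(c,cn.reshape(-1,2),np.array([0,0,.028]),np.array([0,0,1.]))
H,A,L,wl,wh=fit2d(P[:,:2]);print('pile',H+A*.075,np.degrees(np.arctan2(A[1],A[0])),L,wl,wh)
for seed in((364,211),(406,213),(319,217)):
    cn=blob(c['color'],lo,hi,seed);print(cv2.boundingRect(cn))
    psi=0;O=np.array([.6,0.])
    for k in range(8):
        f=np.array([np.cos(psi),np.sin(psi),0]);cs,sn=np.cos(np.radians(35)),np.sin(np.radians(35))
        ex=f*cs+np.array([0,0,sn]);n=-f*sn+np.array([0,0,cs]);ey=np.cross(n,ex)
        p0=np.r_[O,.083]+n*.014
        P=plane(c,cn.reshape(-1,2),p0,n)-p0
        H,A,L,wl,wh=fit2d(np.c_[P@ex,P@ey]);X=H+A*.075
        Xw=p0-n*.014+ex*X[0]+ey*X[1]
        dy=np.arctan2(A[1],A[0]);D=ex*A[0]+ey*A[1]
        O=Xw[:2]-f[:2]*(Xw[2]-.083)/np.tan(np.radians(35))*0;psi=np.arctan2(D[1],D[0])*.7+psi*.3 if 0 else psi
    print('rack',Xw,'yaw',np.degrees(np.arctan2(D[1],D[0])),L,wl,wh)
cn=blob(c['color'],(0,0,40),(180,70,90),(154,240));print(cv2.boundingRect(cn),cv2.minAreaRect(cn))
c=d['scene']
E
```

```text
225 240 [14 99 59]
222 262 [ 17 109  49]
364 211 [15 95 43]
364 190 [14 87 56]
406 213 [14 96 56]
319 217 [18 96 45]
230 275 [ 19 115  93]
154 240 [19 32 63]
280 200 [ 18 110 132]
(211, 209, 29, 64)
pile [0.48936918 0.14181023] -5.612858316536838 0.17870738296425276 0.06142903558817572 0.07374575839436755
(348, 181, 31, 63)
rack [ 0.58290671 -0.24577439  0.08299997] yaw -178.29785045770961 0.18174858343805628 0.07361764349745865 0.08426132595847033
(386, 183, 37, 63)
rack [ 0.54557605 -0.35047434  0.083     ] yaw -8.83402776190885 0.18072747849357262 0.07199620566882675 0.07962726636849499
(304, 193, 27, 48)
rack [ 0.5535105  -0.11996304  0.08299994] yaw 169.44998508898726 0.1413761494818623 0.05569064273342422 0.05942624683830506
(138, 221, 31, 39) ((153.20001220703125, 239.90000915527344), (37.565940856933594, 17.441329956054688), 63.43495178222656)
```

```bash
cat >> h.py <<'E'
def Rt(yaw,tilt=0.):
    """tool pointing down, yaw of blank (deg), fingers tilted forward by tilt deg"""
    return (Ro.from_euler('z',yaw,degrees=True)*Ro.from_euler('y',-tilt,degrees=True)*Ro.from_quat([0,1,0,0]))
def plan(s,p,R,step=4.,flip=False):
    R0=Ro.from_quat(s['tcp_rot']);w=(R0.inv()*R).as_rotvec();d=R0.inv().apply(np.asarray(p)-s['ee_pos'])*100
    n=int(np.ceil(max(np.linalg.norm(d)/step,np.linalg.norm(w)/.12,1)))
    S=sum(Ro.from_rotvec(w/n*k).as_matrix() for k in range(n))
    print('rows',n,'each',np.round(np.r_[np.linalg.solve(S,d),],2),np.round(w/n,3))
E
python3 - <<'E'
from h import *;from bench import robot
s=robot.sense();plan(s,[.475,.143,.2],Rt(-5.6))
E
```

```text
rows 12 each [-2.74 -2.5   0.26] [-0.    -0.    -0.028]
```

Emit:
move_arm --targets '[-2.74,-2.5,0.26,0,0,-0.028,8.5,-2.74,-2.5,0.26,0,0,-0.028,8.5,-2.74,-2.5,0.26,0,0,-0.028,8.5,-2.74,-2.5,0.26,0,0,-0.028,8.5,-2.74,-2.5,0.26,0,0,-0.028,8.5,-2.74,-2.5,0.26,0,0,-0.028,8.5,-2.74,-2.5,0.26,0,0,-0.028,8.5,-2.74,-2.5,0.26,0,0,-0.028,8.5,-2.74,-2.5,0.26,0,0,-0.028,8.5,-2.74,-2.5,0.26,0,0,-0.028,8.5]'

```text
time: 1.15
ee_pos: [0.4276, 0.1983, 0.2051]
tcp_rot: [0.078, 0.997, -0.0, -0.0]
ft_force: [0.2, 0.5, -0.5]
width: 0.996
grasp_force: 0.0
```

Emit:
move_arm --targets '[-2.74,-2.5,0.26,0,0,-0.028,8.5,-2.74,-2.5,0.26,0,0,-0.028,8.5,0,0,0,0,0,0,8.5,0,0,0,0,0,0,8.5]'

```text
time: 1.55
ee_pos: [0.4743, 0.1419, 0.1997]
tcp_rot: [0.052, 0.999, 0.0, -0.001]
ft_force: [-1.4, -0.6, -0.5]
width: 0.994
grasp_force: 0.0
```

Run:
```python
from h import *;from bench import robot,viewer;import pickle
s=robot.sense();w=viewer.snapshot('wrist');c=wristcam(w,s);pickle.dump(c,open('wp.pkl','wb'));print(s['ee_pos'],s['time'])
cv2.imwrite('pics/wp.png',c['color'])
print(proj(c,[[.489,.142,.028],[.489+.1045,.142-.0103,.028]]))
```

```text
[0.47429155 0.14186134 0.19965548] 1.55
[[325.42007041 233.44880346]
 [325.87655273 330.508911  ]]
```

View pics/wp.png

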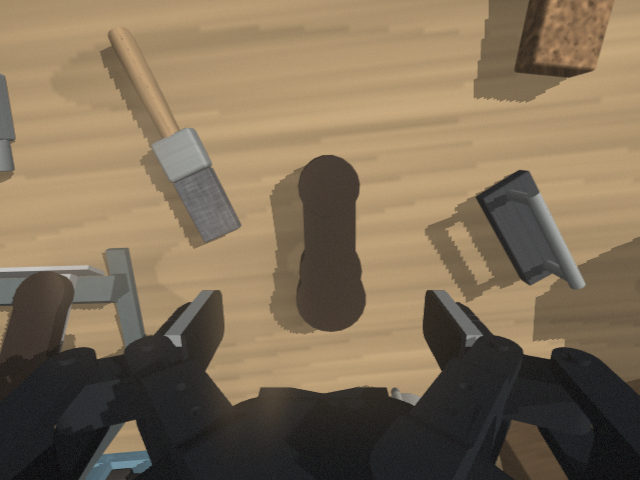

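The wrist view shows the pile clearly: heel end at (329,155) and toe end at (331,330). The weight is at (530,230), its rod running from about (535,190) to (575,285).

```bash
python3 - <<'E'
from h import *;import pickle
c=pickle.load(open('wp.pkl','rb'));h=cv2.cvtColor(c['color'],cv2.COLOR_BGR2HSV)
for u,v in((329,180),(329,230),(329,310),(285,230),(500,230),(520,235)):print(h[v,u])
for vm in(60,75,85):
    cn=blob(c['color'],(0,20,10),(30,255,vm),(329,230))
    P=plane(c,cn.reshape(-1,2),np.array([0,0,.028]),np.array([0,0,1.]))
    H,A,L,wl,wh=fit2d(P[:,:2]);print(vm,cv2.boundingRect(cn),H+A*.075,np.degrees(np.arctan2(A[1],A[0])),L,wl,wh)
E
python3 - <<'E'
from h import *;from bench import robot
# rack pregrasp: bay right (y~-.35) estimate origin
psi=-4.;O=np.array([.555,-.352,.083])
R=Rt(psi,35);M=R.as_matrix();g=O+Ro.from_euler('z',psi,degrees=True).apply([-.0155*.819,0,-.0155*.574])
p=g-M[:,2]*.15;print(M,p)
s=robot.sense();plan(s,p,R)
E
```

```text
[12 72 71]
[16 62 70]
[12 80 70]
[ 18  90 128]
[150   9  56]
[90  7 75]
60 (423, 291, 47, 79) [0.6304998  0.26282266] 22.59334436721732 0.09284366067251015 0.028713610561456084 0.03911097835170883
75 (298, 155, 67, 176) [0.49091275 0.14655014] -5.159756671516078 0.17766256671157427 0.0526035960408687 0.06588959688922091
85 (297, 155, 68, 176) [0.49085858 0.14579177] -4.524261367934888 0.1779304451858124 0.05510883629642724 0.06867334985629603
[[-8.17156631e-01  6.97564737e-02  5.72179233e-01]
 [ 5.71411581e-02  9.97564050e-01 -4.00106696e-02]
 [-5.73576436e-01  3.46944695e-18 -8.19152044e-01]] [ 0.45650954 -0.34511288  0.19697581]
rows 13 each [-0.19 -3.75  0.07] [-0.001 -0.047 -0.002]
```

Emit:
move_arm --targets '[-0.19,-3.75,0.07,0,-0.047,-0.002,8.5,-0.19,-3.75,0.07,0,-0.047,-0.002,8.5,-0.19,-3.75,0.07,0,-0.047,-0.002,8.5,-0.19,-3.75,0.07,0,-0.047,-0.002,8.5,-0.19,-3.75,0.07,0,-0.047,-0.002,8.5,-0.19,-3.75,0.07,0,-0.047,-0.002,8.5,-0.19,-3.75,0.07,0,-0.047,-0.002,8.5,-0.19,-3.75,0.07,0,-0.047,-0.002,8.5,-0.19,-3.75,0.07,0,-0.047,-0.002,8.5,-0.19,-3.75,0.07,0,-0.047,-0.002,8.5]'

```text
time: 2.6
ee_pos: [0.4592, -0.2322, 0.1983]
tcp_rot: [0.039, 0.971, -0.012, 0.234]
ft_force: [0.4, -0.0, -0.7]
width: 0.996
grasp_force: 0.0
```

Emit:
move_arm --targets '[-0.19,-3.75,0.07,0,-0.047,-0.002,8.5,-0.19,-3.75,0.07,0,-0.047,-0.002,8.5,-0.19,-3.75,0.07,0,-0.047,-0.002,8.5,0,0,0,0,0,0,8.5,0,0,0,0,0,0,8.5]'

```text
time: 3.1
ee_pos: [0.4823, -0.3256, 0.2246]
tcp_rot: [0.056, 0.962, -0.027, 0.267]
ft_force: [0.2, 0.5, -0.8]
width: 0.996
grasp_force: 0.0
```

Run:
```python
from h import *;from bench import robot,viewer;import pickle
s=robot.sense();w=viewer.snapshot('wrist');c=wristcam(w,s);pickle.dump(c,open('wr.pkl','wb'));print(s['ee_pos'],s['time'])
cv2.imwrite('pics/wr.png',c['color'])
c=pickle.load(open('wp.pkl','rb'))
for vm in(92,98,105):
    cn=blob(c['color'],(0,20,10),(30,255,vm),(329,230))
    P=plane(c,cn.reshape(-1,2),np.array([0,0,.028]),np.array([0,0,1.]))
    H,A,L,wl,wh=fit2d(P[:,:2]);print(vm,cv2.boundingRect(cn),H+A*.075,np.degrees(np.arctan2(A[1],A[0])),L,wl,wh)
```

```text
[ 0.48234871 -0.32564157  0.22463911] 3.1
92 (296, 155, 69, 176) [0.49066138 0.14506956] -4.86954657013283 0.1783371281762045 0.05581160372347202 0.06940112376505408
98 (296, 155, 69, 177) [0.49074312 0.14558712] -4.3948792708534725 0.17908001163131781 0.05607868210786393 0.06965889459230329
105 (296, 155, 69, 177) [0.49074368 0.14560044] -4.378149972385204 0.1791026466607682 0.05607868042258013 0.06971884860340741
```

View pics/wr.png

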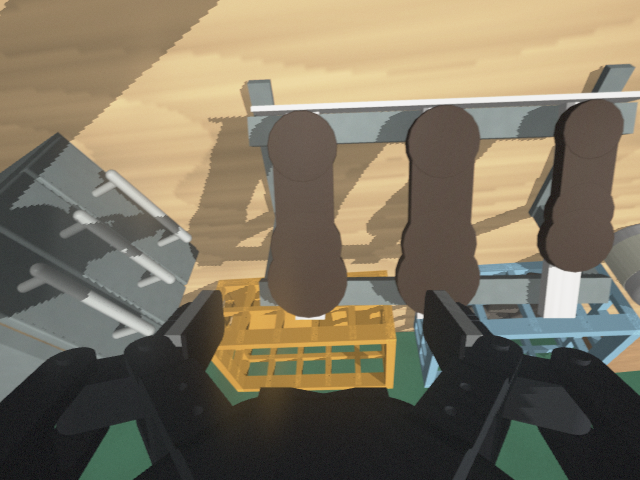

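The wrist view of the rack shows the right-bay long blank with heel (302,112) and toe (307,320). The middle one runs from (444,106) to (440,312) and the short one is at (588,185).

```bash
cat >> h.py <<'E'
def rackfit(c,seed,psi=-4.,vm=90,O=np.array([.555,-.352])):
    cn=blob(c['color'],(0,35,10),(28,255,vm),seed);pu=cn.reshape(-1,2)+0.
    for k in range(12):
        r=np.radians(psi);f=np.array([np.cos(r),np.sin(r),0]);cs,sn=np.cos(np.radians(35)),np.sin(np.radians(35))
        ex=f*cs+np.array([0,0,sn]);n=-f*sn+np.array([0,0,cs]);ey=np.cross(n,ex)
        p0=np.r_[O,.083]+n*.014
        P=plane(c,pu,p0,n)-p0
        H,A,L,wl,wh=fit2d(np.c_[P@ex,P@ey]);X=H+A*.075;a=np.degrees(np.arctan2(A[1],A[0]))
        Xw=p0-n*.014+ex*X[0]+ey*X[1];O=Xw[:2]
    print('rack',cv2.boundingRect(cn),np.round(Xw,4),'psi',psi,'inplane yaw',round(a,2),np.round([L,wl,wh],4));return Xw
E
python3 - <<'E'
from h import *;import pickle;from bench import robot
c=pickle.load(open('wr.pkl','rb'));h=cv2.cvtColor(c['color'],cv2.COLOR_BGR2HSV)
for u,v in((302,130),(303,200),(307,290),(440,290),(270,200),(380,250),(390,120)):print(h[v,u],end=' ')
for psi in(-2,-4,-6):
    for vm in(80,100):rackfit(c,(303,200),psi,vm)
    rackfit(c,(444,200),psi,100)
    rackfit(c,(588,185),psi,100)
# lip front corner line
print(plane(c,[[255,107],[640,95]],np.array([0,0,.03]),np.array([0,0,1.])))
s=robot.sense();print(s['joint_pos'])
E
```

```text
[ 14  57 107] [ 14  61 100] [13 77 96] [15 20 78] [ 17  79 145] [ 18  88 151] [ 85  14 108] rack (401, 175, 11, 72) [ 0.6167 -0.2656  0.083 ] psi -2 inplane yaw -6.17 [0.0683 0.0047 0.0066]
rack (270, 193, 78, 124) [ 0.5922 -0.3592  0.083 ] psi -2 inplane yaw -167.04 [0.1182 0.0562 0.0672]
rack (395, 105, 85, 208) [ 0.5519 -0.2401  0.083 ] psi -2 inplane yaw -2.08 [0.1734 0.0573 0.0715]
rack (538, 99, 85, 172) [ 0.5607 -0.1272  0.083 ] psi -2 inplane yaw -1.78 [0.1374 0.0502 0.0598]
rack (401, 175, 11, 72) [ 0.6167 -0.2659  0.083 ] psi -4 inplane yaw -4.55 [0.0683 0.0047 0.0067]
rack (270, 193, 78, 124) [ 0.5923 -0.3595  0.083 ] psi -4 inplane yaw -165.46 [0.1182 0.0561 0.067 ]
rack (395, 105, 85, 208) [ 0.5519 -0.2403  0.083 ] psi -4 inplane yaw -0.43 [0.1733 0.0577 0.0719]
rack (538, 99, 85, 172) [ 0.5607 -0.1274  0.083 ] psi -4 inplane yaw -0.13 [0.1375 0.0509 0.0606]
rack (401, 175, 11, 72) [ 0.6167 -0.2662  0.083 ] psi -6 inplane yaw -2.93 [0.0683 0.0048 0.0067]
rack (270, 193, 78, 124) [ 0.5924 -0.3597  0.083 ] psi -6 inplane yaw -163.88 [0.1184 0.0561 0.0671]
rack (395, 105, 85, 208) [ 0.5519 -0.2405  0.083 ] psi -6 inplane yaw 1.22 [0.1732 0.058  0.0723]
rack (538, 99, 85, 172) [ 0.5607 -0.1276  0.083 ] psi -6 inplane yaw 1.53 [0.1376 0.0516 0.0614]
[[ 0.47721552 -0.38932943  0.03      ]
 [ 0.50326656 -0.0697111   0.03      ]]
[-0.89125075  0.14687365  1.9058536   0.5374293   0.7428746  -2.68247183]
```

```bash
cat >> h.py <<'E'
def Rn(yaw,tilt=0.): return Rt(yaw,tilt)*Ro.from_euler('z',180,degrees=True)
def S(p,R): return dict(ee_pos=np.asarray(p),tcp_rot=R.as_quat())
def grasp(O,psi,below=.010,back=0.,a=-.0155):
    """TCP for gripping blank on rack, origin O"""
    M=Rt(psi,35).as_matrix();ex=-M[:,0];return O+ex*a+M[:,2]*(below-back)
E
python3 - <<'E'
from h import *;from bench import robot
s=robot.sense();p1=[.48,-.33,.30];R1=Rt(-4.5,0)*Ro.from_euler('z',90,degrees=True)
plan(s,p1,R1)
p=grasp(np.array([.543,-.3547,.083]),-4.5,back=.13);print(p)
plan(S(p1,R1),p,Rn(-4.5,35))
E
```

```text
rows 14 each [-0.18  0.04 -0.52] [0.028 0.032 0.107]
[ 0.46172529 -0.34830354  0.17240781]
rows 14 each [-0.45 -0.15  0.82] [-0.034  0.034  0.108]
```

Emit:
move_arm --targets '[-0.18,0.04,-0.52,0.028,0.032,0.107,8.5,-0.18,0.04,-0.52,0.028,0.032,0.107,8.5,-0.18,0.04,-0.52,0.028,0.032,0.107,8.5,-0.18,0.04,-0.52,0.028,0.032,0.107,8.5,-0.18,0.04,-0.52,0.028,0.032,0.107,8.5,-0.18,0.04,-0.52,0.028,0.032,0.107,8.5,-0.18,0.04,-0.52,0.028,0.032,0.107,8.5,-0.18,0.04,-0.52,0.028,0.032,0.107,8.5,-0.18,0.04,-0.52,0.028,0.032,0.107,8.5,-0.18,0.04,-0.52,0.028,0.032,0.107,8.5]'

```text
time: 4.15
ee_pos: [0.4782, -0.3238, 0.2789]
tcp_rot: [0.575, 0.814, -0.006, 0.083]
ft_force: [-0.6, -0.1, -0.5]
width: 0.996
grasp_force: 0.0
```

Emit:
move_arm --targets '[-0.18,0.04,-0.52,0.028,0.032,0.107,8.5,-0.18,0.04,-0.52,0.028,0.032,0.107,8.5,-0.18,0.04,-0.52,0.028,0.032,0.107,8.5,-0.18,0.04,-0.52,0.028,0.032,0.107,8.5,0,0,0,0,0,0,8.5]'

```text
time: 4.65
ee_pos: [0.4807, -0.3309, 0.3005]
tcp_rot: [0.736, 0.677, 0.003, 0.0]
ft_force: [-0.4, -0.0, -0.0]
width: 0.993
grasp_force: 0.0
```

Run:
```python
from h import *;from bench import robot
s=robot.sense();print(s['joint_pos'])
p=grasp(np.array([.543,-.3547,.083]),-4.5,back=.13)
plan(s,p,Rn(-4.5,35))
```

```text
[-0.67895738  0.27427171  1.37829544  0.00582474  1.48753192 -0.59543125]
rows 14 each [-0.45 -0.16  0.83] [-0.034  0.034  0.108]
```

Emit:
move_arm --targets '[-0.45,-0.16,0.83,-0.034,0.034,0.108,8.5,-0.45,-0.16,0.83,-0.034,0.034,0.108,8.5,-0.45,-0.16,0.83,-0.034,0.034,0.108,8.5,-0.45,-0.16,0.83,-0.034,0.034,0.108,8.5,-0.45,-0.16,0.83,-0.034,0.034,0.108,8.5,-0.45,-0.16,0.83,-0.034,0.034,0.108,8.5,-0.45,-0.16,0.83,-0.034,0.034,0.108,8.5,-0.45,-0.16,0.83,-0.034,0.034,0.108,8.5,-0.45,-0.16,0.83,-0.034,0.034,0.108,8.5,-0.45,-0.16,0.83,-0.034,0.034,0.108,8.5]'

```text
time: 5.65
ee_pos: [0.4611, -0.3507, 0.2095]
tcp_rot: [0.955, 0.185, 0.23, 0.009]
ft_force: [0.5, 0.5, -0.5]
width: 0.996
grasp_force: 0.0
```

Emit:
move_arm --targets '[-0.45,-0.16,0.83,-0.034,0.034,0.108,8.5,-0.45,-0.16,0.83,-0.034,0.034,0.108,8.5,-0.45,-0.16,0.83,-0.034,0.034,0.108,8.5,-0.45,-0.16,0.83,-0.034,0.034,0.108,8.5,0,0,0,0,0,0,8.5]'

```text
time: 6.15
ee_pos: [0.4597, -0.3438, 0.1695]
tcp_rot: [0.953, -0.038, 0.3, 0.009]
ft_force: [0.0, 0.9, -0.4]
width: 1.001
grasp_force: 0.0
```

Run:
```python
from h import *;from bench import robot,viewer;import pickle
s=robot.sense();w=viewer.snapshot('wrist');c=wristcam(w,s);pickle.dump(c,open('wr2.pkl','wb'));print(s['ee_pos'],s['joint_pos'])
cv2.imwrite('pics/wr2.png',c['color'])
print(proj(c,[.543,-.3547,.094]))
plan(s,grasp(np.array([.543,-.3547,.083]),-4.5,back=.13),Rn(-4.5,35))
```

```text
[ 0.45965144 -0.34384329  0.16948624] [-1.02832008  0.2401782   2.00803348  0.8244378   0.69227625  0.02359597]
[[328.78765583 203.28885953]]
rows 1 each [ 0.37  0.43 -0.1 ] [-0.006  0.002 -0.003]
```

View pics/wr2.png

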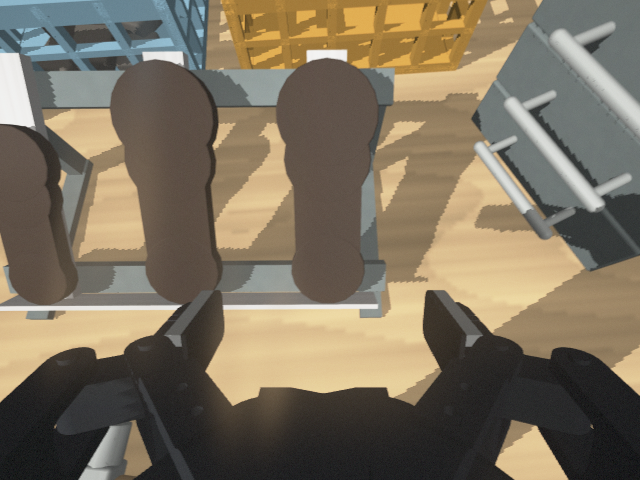

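The wrist view is now clear: the right-bay blank has its toe at (327,60), waist near (328,195) and heel at (328,303). The middle blank is at left, (163,60) to (183,300).

Run:
```python
from h import *;import pickle;from bench import robot
c=pickle.load(open('wr2.pkl','rb'));h=cv2.cvtColor(c['color'],cv2.COLOR_BGR2HSV)
for u,v in((327,80),(328,195),(328,290),(270,200),(370,200),(165,100),(340,265),(390,150)):print(h[v,u],end=' ')
print()
for psi in(-4.5,):
  for vm in(105,115,125):
    X=rackfit(c,(328,195),psi,vm)
    rackfit(c,(180,200),psi,vm)
# across waist edges
g=h[:,:,2][195];print(g[280:390:2])
```

```text
[10 61 96] [13 63 97] [13 70 95] [ 20  85 228] [ 80  16 145] [14 53 92] [14 65 94] [ 18  89 152] 
rack (276, 59, 102, 244) [ 0.5447 -0.3538  0.083 ] psi -4.5 inplane yaw 0.06 [0.1779 0.0559 0.07  ]
rack (110, 61, 404, 391) [ 0.5669 -0.2353  0.083 ] psi -4.5 inplane yaw -143.2 [0.3713 0.1779 0.2549]
rack (276, 59, 102, 244) [ 0.5447 -0.3537  0.083 ] psi -4.5 inplane yaw 0.08 [0.1779 0.0561 0.0702]
rack (110, 61, 404, 391) [ 0.5669 -0.2353  0.083 ] psi -4.5 inplane yaw -143.2 [0.3713 0.1779 0.2549]
rack (276, 59, 102, 244) [ 0.5449 -0.3535  0.083 ] psi -4.5 inplane yaw 0.47 [0.1777 0.0561 0.0707]
rack (110, 61, 406, 391) [ 0.5666 -0.2355  0.083 ] psi -4.5 inplane yaw -142.96 [0.3713 0.1801 0.2553]
[224 225 223 171 154 156 153 106  99  99 101 100 100  98  97  97  97  95
  94  96  94  94  97  95  97  94  92  94  98  95  92  93  97  97  97  94
  98  96  96  99  98 141 141 142 142 144 143 144 159 159 194 227 228 226
 226]
```

Run:
```python
from h import *;from bench import robot
s=robot.sense();O=np.array([.544,-.354,.083])
plan(s,grasp(O,-4.5,back=.06),Rn(-4.5,35))
plan(S(grasp(O,-4.5,back=.06),Rn(-4.5,35)),grasp(O,-4.5),Rn(-4.5,35),2)
print(grasp(O,-4.5))
```

```text
rows 2 each [0.13 0.1  3.5 ] [-0.002  0.     0.   ]
rows 4 each [-0.  -0.   1.5] [0. 0. 0.]
[ 0.53706037 -0.35345384  0.06591804]
```

Emit:
move_arm --targets '[0.13,0.1,3.5,-0.002,0,0,8.5,0.13,0.1,3.5,-0.002,0,0,8.5,0,0,1.5,0,0,0,8.5,0,0,1.5,0,0,0,8.5,0,0,1.5,0,0,0,8.5,0,0,1.5,0,0,0,8.5,0,0,0,0,0,0,8.5,0,0,0,0,0,0,8.5]'

```text
time: 7.0
ee_pos: [0.5394, -0.3573, 0.0681]
tcp_rot: [0.953, -0.037, 0.302, 0.013]
ft_force: [-0.2, 0.5, -0.1]
width: 0.999
grasp_force: 0.0
```

Run:
```python
from h import *;from bench import robot
s=robot.sense();O=np.array([.544,-.354,.083]);print(s['ft_force'])
plan(s,grasp(O,-4.5),Rn(-4.5,35))
```

```text
[-0.15979651  0.5483778  -0.08489398]
rows 1 each [-0.34 -0.36  0.02] [ 0.003 -0.003  0.001]
```

Emit:
move_arm --targets '[-0.34,-0.36,0,0.003,-0.003,0,8.5,0,0,0,0,0,0,8.5,0,0,0,0,0,0,8.5]'

```text
time: 7.3
ee_pos: [0.5359, -0.3535, 0.0662]
tcp_rot: [0.953, -0.038, 0.3, 0.012]
ft_force: [0.7, -0.4, 0.6]
width: 0.997
grasp_force: 0.0
```

Emit:
move_arm --targets '[0,0,0,0,0,0,4,0,0,0,0,0,0,4,0,0,0,0,0,0,4,0,0,0,0,0,0,4,0,0,0,0,0,0,4,0,0,0,0,0,0,4,0,0,0,0,0,0,4,0,0,0,0,0,0,4]' --force 50

```text
time: 8.1
ee_pos: [0.536, -0.3535, 0.066]
tcp_rot: [0.953, -0.038, 0.3, 0.012]
ft_force: [-5.2, 1.5, 5.8]
width: 0.574
grasp_force: 51.7
```

Run:
```python
from h import *;from bench import robot
s=robot.sense();O=np.array([.544,-.354,.083]);print(s['ft_force'],s['width'],s['grasp_force'])
plan(s,grasp(O,-4.5),Rn(-4.5,35))
# retreat 12cm perpendicular, slightly up; then go above pile: TCP flat z
M=Rn(-4.5,35).as_matrix()
p1=s['ee_pos']-M[:,2]*.10+np.array([0,0,.03]);plan(s,p1,Rn(-4.5,35),3)
P=np.array([.4907,.1455,.028]);yaw=-4.6
ex=Rn(yaw).as_matrix()[:,0]
p2=P+ex*-.0155;p2[2]=.17;print(p1,p2)
plan(S(p1,Rn(-4.5,35)),p2,Rn(yaw))
```

```text
[-5.20984045  1.51155347  5.81281633] 0.5741313578936562 51.73495888710022
rows 1 each [ 0.08 -0.01  0.06] [ 0.001  0.    -0.002]
rows 5 each [ 0.34  0.   -2.49] [ 0.  0. -0.]
[ 0.47885497 -0.34899558  0.17787867] [0.47524993 0.14674308 0.17      ]
rows 13 each [-0.34 -3.8  -0.05] [-0.    -0.047  0.   ]
```

Emit:
move_arm --targets '[0.34,0,-1.5,0,0,0,4,0.34,0,-2.5,0,0,0,4,0.34,0,-2.5,0,0,0,4,0.34,0,-3,0,0,0,4,0.34,0,-3,0,0,0,4,0,0,0,0,0,0,4,0,0,0,0,0,0,4]'

```text
time: 8.8
ee_pos: [0.4785, -0.3491, 0.1778]
tcp_rot: [0.953, -0.038, 0.3, 0.012]
ft_force: [0.2, 0.8, -1.7]
width: 0.573
grasp_force: 54.9
```

Run:
```python
from h import *;from bench import robot,viewer
s=robot.sense();print(s['ft_force'],s['width'],s['grasp_force'])
P=np.array([.4907,.1455,.028]);yaw=-4.6
ex=Rn(yaw).as_matrix()[:,0]
p2=P+ex*-.0155;p2[2]=.20
plan(s,p2,Rn(yaw),3.6)
```

```text
[ 0.20011786  0.75549959 -1.6640766 ] 0.572759472817961 54.890198707580566
rows 14 each [-0.24 -3.53 -0.25] [ 0.    -0.044 -0.   ]
```

Emit:
move_arm --targets '[-0.24,-3.53,-0.25,0,-0.044,0,4,-0.24,-3.53,-0.25,0,-0.044,0,4,-0.24,-3.53,-0.25,0,-0.044,0,4,-0.24,-3.53,-0.25,0,-0.044,0,4,-0.24,-3.53,-0.25,0,-0.044,0,4,-0.24,-3.53,-0.25,0,-0.044,0,4,-0.24,-3.53,-0.25,0,-0.044,0,4,-0.24,-3.53,-0.25,0,-0.044,0,4,-0.24,-3.53,-0.25,0,-0.044,0,4,-0.24,-3.53,-0.25,0,-0.044,0,4]'

```text
time: 9.8
ee_pos: [0.4743, 0.0079, 0.1893]
tcp_rot: [0.996, -0.039, 0.082, 0.003]
ft_force: [0.6, 0.3, -2.0]
width: 0.577
grasp_force: 54.8
```

Emit:
move_arm --targets '[-0.24,-3.53,-0.25,0,-0.044,0,4,-0.24,-3.53,-0.25,0,-0.044,0,4,-0.24,-3.53,-0.25,0,-0.044,0,4,-0.24,-3.53,-0.25,0,-0.044,0,4,0,0,0,0,0,0,4,0,0,0,0,0,0,4,0,0,0,0,0,0,4]'

```text
time: 10.5
ee_pos: [0.475, 0.1467, 0.1987]
tcp_rot: [0.999, -0.04, -0.004, -0.0]
ft_force: [0.9, -1.1, -2.0]
width: 0.575
grasp_force: 54.9
```

Run:
```python
from h import *;from bench import robot,viewer;import pickle
s=robot.sense();print(s['ee_pos'],s['joint_pos'])
w=viewer.snapshot('wrist');c=wristcam(w,s);pickle.dump(c,open('wc.pkl','wb'))
cv2.imwrite('pics/wc.png',c['color'])
P=np.array([.4907,.1455,.028]);yaw=-4.6
ex=Rn(yaw).as_matrix()[:,0];p2=P+ex*-.0155;p2[2]=.2;plan(s,p2,Rn(yaw))
```

```text
[0.47504081 0.14671603 0.19865149] [0.21281019 0.23227452 1.70577876 0.00251503 1.21193815 1.86258596]
rows 1 each [ 0.02 -0.   -0.14] [0.    0.009 0.   ]
```

View pics/wc.png

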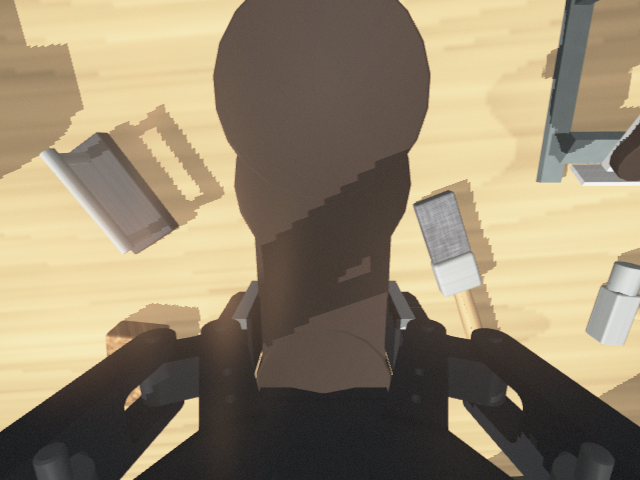

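The blank is held level and square: toe lobe (214–430, 80), waist front corners near (257,237) and (391,237), pads on both sides.

Run:
```python
from h import *;import pickle;from bench import robot
c=pickle.load(open('wc.pkl','rb'));s=robot.sense()
R=Ro.from_quat(s['tcp_rot']);f=lambda x,y,z=.014:s['ee_pos']+R.apply([x+.0155,y,.0])+np.array([0,0,.010+z])
for n,p in dict(wl=f(.005,-.025),wr=f(.005,.025),toeL=f(.069,-.036),toeR=f(.069,.036),wb=f(-.036,.025)).items():print(n,proj(c,p))
h=cv2.cvtColor(c['color'],cv2.COLOR_BGR2HSV)
m=cv2.inRange(h,(0,30,10),(25,255,125))
for v in range(0,320,12):
    r=np.where(m[v,200:450])[0]+200
    k=[x for x in r]; 
    # run containing 322
    l=322; 
    while l>200 and m[v,l-1]:l-=1
    q=322
    while q<449 and m[v,q+1]:q+=1
    print(v,l,q,(l+q)/2,q-l,end=' | ')
```

```text
wl [[256.46804792 275.06779032]]
wr [[389.2881616  275.09756226]]
toeL [[212.53076922  91.40790456]]
toeR [[433.34073806  91.57180862]]
wb [[384.00563615 368.911035  ]]
0 245 397 321.0 152 | 12 235 408 321.5 173 | 24 229 414 321.5 185 | 36 223 420 321.5 197 | 48 219 424 321.5 205 | 60 216 426 321.0 210 | 72 214 429 321.5 215 | 84 214 428 321.0 214 | 96 215 428 321.5 213 | 108 216 427 321.5 211 | 120 220 423 321.5 203 | 132 225 418 321.5 193 | 144 230 412 321.0 182 | 156 237 407 322.0 170 | 168 236 408 322.0 172 | 180 235 409 322.0 174 | 192 236 408 322.0 172 | 204 240 405 322.5 165 | 216 244 401 322.5 157 | 228 251 394 322.5 143 | 240 256 389 322.5 133 | 252 257 389 323.0 132 | 264 257 388 322.5 131 | 276 258 388 323.0 130 | 288 248 388 318.0 140 | 300 230 391 310.5 161 | 312 237 397 317.0 160 |
```

```bash
cat >> h.py <<'E'
def lobe(c,s,rows,zt,lo=200,hi=449,vm=125):
    m=cv2.inRange(cv2.cvtColor(c['color'],cv2.COLOR_BGR2HSV),(0,30,10),(25,255,vm));pts=[]
    for v in rows:
        l=q=322
        while l>lo and m[v,l-1]:l-=1
        while q<hi and m[v,q+1]:q+=1
        pts+=[(l-.5,v),(q+.5,v)]
    P=plane(c,pts,np.array([0,0,zt]),np.array([0,0,1.]))
    A=np.c_[2*P[:,:2],np.ones(len(P))];x=np.linalg.lstsq(A,(P[:,:2]**2).sum(1),rcond=None)[0]
    r=np.sqrt(x[2]+x[0]**2+x[1]**2);t=Ro.from_quat(s['tcp_rot']).inv().apply(np.r_[x[:2],zt]-s['ee_pos'])
    print('circle',np.round(x[:2],4),'r',round(r,4),'in tool',np.round(t,4));return x[:2]
E
python3 - <<'E'
from h import *;import pickle;from bench import robot
c=pickle.load(open('wc.pkl','rb'));s=robot.sense()
for b in(.006,.01,.014):lobe(c,s,range(5,125,4),s['ee_pos'][2]+b+.014)
c=pickle.load(open('wp.pkl','rb'))
cn=blob(c['color'],(0,20,10),(30,255,98),(329,230)).reshape(-1,2)
P=plane(c,cn,np.array([0,0,.028]),np.array([0,0,1.]))[:,:2]
for a,b in((285,400),(100,180)):
    Q=P[(cn[:,1]>a)&(cn[:,1]<b)];x=np.linalg.lstsq(np.c_[2*Q,np.ones(len(Q))],(Q**2).sum(1),rcond=None)[0]
    print('pile lobe',x[:2],np.sqrt(x[2]+x[:2]@x[:2]))
E
```

```text
circle [0.5597 0.14  ] r 0.036 in tool [ 0.0847 -0.0005 -0.0207]
circle [0.5592 0.1401] r 0.0348 in tool [ 0.0841 -0.0005 -0.0247]
circle [0.5587 0.1401] r 0.0336 in tool [ 0.0836 -0.0005 -0.0287]
pile lobe [0.55901997 0.13951702] 0.03501154399896179
pile lobe [0.44362245 0.14907259] 0.027494542152389816
```

Emit:
move_arm --targets '[-0.02,0.03,2,0,0.009,0.003,4,-0.02,0.03,3,0,0,0,4,0,0,3,0,0,0,4,0,0,3,0,0,0,4,0,0,3,0,0,0,4,0,0,2,0,0,0,4,0,0,0.7,0,0,0,4,0,0,0,0,0,0,4,0,0,0,0,0,0,4]'

```text
time: 11.45
ee_pos: [0.4768, 0.1463, 0.034]
tcp_rot: [0.999, -0.042, 0.002, -0.0]
ft_force: [1.1, -0.8, -2.3]
width: 0.576
grasp_force: 54.7
```

Run:
```python
from h import *;from bench import robot
s=robot.sense();print(s['ft_force']);P=np.array([.4902,.1452,.028]);yaw=-4.7
ex=Rn(yaw).as_matrix()[:,0];p2=P+ex*-.0155;p2[2]=.022;plan(s,p2,Rn(yaw))
```

```text
[ 1.06763538 -0.77289697 -2.31475481]
rows 1 each [-0.21 -0.    1.2 ] [-0.001 -0.005 -0.002]
```

Emit:
move_arm --targets '[-0.2,0,0.4,0,-0.004,-0.002,4,0,0,0.3,0,0,0,4,0,0,0.2,0,0,0,4,0,0,0,0,0,0,4,0,0,0,0,0,0,4]'

```text
time: 11.95
ee_pos: [0.4745, 0.1469, 0.025]
tcp_rot: [0.999, -0.041, 0.0, -0.001]
ft_force: [-1.6, -1.1, 5.0]
width: 0.58
grasp_force: 59.0
```

Emit:
move_arm --targets '[0,0,0.1,0,0,0,4,0,0,0,0,0,0,4]'

```text
time: 12.15
ee_pos: [0.4747, 0.147, 0.0235]
tcp_rot: [0.999, -0.041, 0.0, -0.001]
ft_force: [0.7, 0.7, 0.2]
width: 0.577
grasp_force: 55.4
```

Emit:
move_arm --targets '[0,0,0.1,0,0,0,4,0,0,0,0,0,0,4,0,0,0,0,0,0,4]'

```text
time: 12.45
ee_pos: [0.4747, 0.147, 0.0223]
tcp_rot: [0.999, -0.041, 0.0, -0.001]
ft_force: [0.8, 2.4, 1.6]
width: 0.572
grasp_force: 55.7
```

Emit:
move_arm --targets '[0,0,0.1,0,0,0,4,0,0,0,0,0,0,4,0,0,0.1,0,0,0,4,0,0,0,0,0,0,4]'

```text
time: 12.85
ee_pos: [0.4746, 0.147, 0.0204]
tcp_rot: [0.999, -0.041, 0.0, -0.001]
ft_force: [1.0, 3.0, 4.5]
width: 0.575
grasp_force: 56.3
```

Emit:
move_arm --targets '[0,0,0,0,0,0,5.6,0,0,0,0,0,0,6.5,0,0,0,0,0,0,7.5,0,0,0,0,0,0,7.5,0,0,0,0,0,0,7.5]'

```text
time: 13.35
ee_pos: [0.4739, 0.1466, 0.0201]
tcp_rot: [0.999, -0.041, -0.0, -0.0]
ft_force: [-0.1, 0.5, -0.1]
width: 0.878
grasp_force: 0.0
```

Emit:
move_arm --targets '[0,0,-1,0,0,0,8.5,0,0,-2,0,0,0,8.5,0,0,-3,0,0,0,8.5,0,0,-4,0,0,0,8.5,0,0,-4,0,0,0,8.5,0,0,-4,0,0,0,8.5,0,0,0,0,0,0,8.5,0,0,0,0,0,0,8.5]'

```text
time: 14.15
ee_pos: [0.4747, 0.1467, 0.2019]
tcp_rot: [0.999, -0.041, 0.001, -0.001]
ft_force: [-1.2, -0.5, 0.3]
width: 0.999
grasp_force: 0.0
```

Run:
```python
from h import *;from bench import robot,viewer;import pickle
s=robot.sense();print(s['ee_pos'])
w=viewer.snapshot('wrist');c=wristcam(w,s);pickle.dump(c,open('wq.pkl','wb'))
cv2.imwrite('pics/wq.png',c['color'])
```

```text
[0.47474542 0.146686   0.20192641]
```

View pics/wq.png

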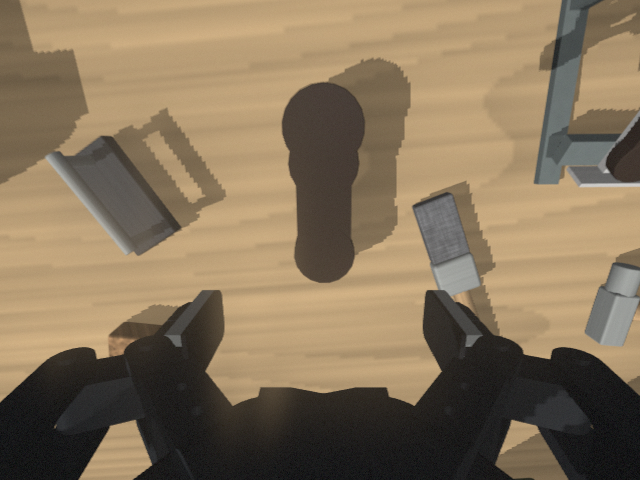

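The released blank lies on the pile with clean flush edges: toe end (322,83), heel end (325,282). The weight's rod runs from (52,157) to (130,250).

```bash
cat >> h.py <<'E'
def pilefit(c,z,seed,toe,heel,vm=98):
    cn=blob(c['color'],(0,20,10),(30,255,vm),seed).reshape(-1,2);print(cv2.boundingRect(cn))
    P=plane(c,cn,np.array([0,0,z]),np.array([0,0,1.]))[:,:2];o=[]
    for a,b in(toe,heel):
        Q=P[(cn[:,1]>a)&(cn[:,1]<b)];x=np.linalg.lstsq(np.c_[2*Q,np.ones(len(Q))],(Q**2).sum(1),rcond=None)[0];o.append(x[:2])
        print(np.round(x[:2],4),round(np.sqrt(x[2]+x[:2]@x[:2]),4),end=' ')
    d=o[0]-o[1];L=np.linalg.norm(d);print('L',L,'yaw',np.degrees(np.arctan2(d[1],d[0])),'origin',o[0]-d/L*.069)
E
python3 - <<'E'
from h import *;from bench import robot;import pickle
c=pickle.load(open('wq.pkl','rb'));h=cv2.cvtColor(c['color'],cv2.COLOR_BGR2HSV)
print(h[120,322],h[220,322],h[200,380])
for vm in(85,95,105):pilefit(c,.042,(325,200),(75,135),(250,300),vm)
s=robot.sense()
# next: middle blank pregrasp
O=np.array([.552,-.240,.083]);p=grasp(O,-4.5,back=.13);print(p);plan(s,p,Rn(-4.5,35),3.8)
E
```

```text
[11 49 73] [13 63 73] [ 17  91 131]
(283, 83, 82, 199)
[0.5582 0.1394] 0.0346 [0.4404 0.1458] 0.0239 L 0.11794324967127924 yaw -3.0873643000259863 origin [0.48926246 0.14314771]
(282, 83, 83, 199)
[0.5579 0.1393] 0.035 [0.4438 0.1481] 0.0274 L 0.11439202236405484 yaw -4.401894605217217 origin [0.48907435 0.14463005]
(282, 83, 83, 200)
[0.5578 0.1393] 0.0351 [0.4436 0.1481] 0.0276 L 0.11455042291237591 yaw -4.390564538324546 origin [0.48904126 0.14458788]
[ 0.47072529 -0.23360354  0.17240781]
rows 11 each [0.17 3.45 0.32] [ 0.     0.056 -0.   ]
```

Emit:
move_arm --targets '[0.17,3.45,0.32,0,0.056,0,8.5,0.17,3.45,0.32,0,0.056,0,8.5,0.17,3.45,0.32,0,0.056,0,8.5,0.17,3.45,0.32,0,0.056,0,8.5,0.17,3.45,0.32,0,0.056,0,8.5,0.17,3.45,0.32,0,0.056,0,8.5,0.17,3.45,0.32,0,0.056,0,8.5,0.17,3.45,0.32,0,0.056,0,8.5,0.17,3.45,0.32,0,0.056,0,8.5,0.17,3.45,0.32,0,0.056,0,8.5]'

```text
time: 15.2
ee_pos: [0.4687, -0.1872, 0.1719]
tcp_rot: [0.963, -0.039, 0.266, 0.008]
ft_force: [0.0, 0.6, -0.3]
width: 0.997
grasp_force: 0.0
```

Emit:
move_arm --targets '[0.17,3.45,0.32,0,0.056,0,8.5,0,0,0,0,0,0,8.5,0,0,0,0,0,0,8.5,0,0,0,0,0,0,8.5]'

```text
time: 15.6
ee_pos: [0.4702, -0.2128, 0.1708]
tcp_rot: [0.957, -0.038, 0.287, 0.007]
ft_force: [-0.2, -0.2, -0.9]
width: 1.0
grasp_force: 0.0
```

Run:
```python
from h import *;from bench import robot,viewer;import pickle
s=robot.sense();w=viewer.snapshot('wrist');c=wristcam(w,s);pickle.dump(c,open('wr3.pkl','wb'));print(s['ee_pos'],proj(c,[.552,-.24,.094]))
for vm in(108,115,122):
    X=rackfit(c,(325,200),-4.5,vm)
O=np.array([.552,-.240,.083]);plan(s,grasp(O,-4.5,back=.06),Rn(-4.5,35))
```

```text
[ 0.47024891 -0.21282356  0.1707595 ] [[350.70815193 200.57468225]]
rack (299, 55, 104, 246) [ 0.5524 -0.239   0.083 ] psi -4.5 inplane yaw -0.16 [0.1784 0.0562 0.0707]
rack (299, 55, 105, 246) [ 0.5525 -0.2382  0.083 ] psi -4.5 inplane yaw 0.81 [0.1784 0.0566 0.071 ]
rack (299, 55, 105, 246) [ 0.5526 -0.2381  0.083 ] psi -4.5 inplane yaw 0.54 [0.1784 0.0574 0.0713]
rows 2 each [0.21 1.05 3.48] [-0.004  0.014 -0.002]
```

Run:
```python
from h import *;from bench import robot
s=robot.sense();O=np.array([.552,-.239,.083])
plan(s,grasp(O,-4.5,back=.08),Rn(-4.5,35),2.)
```

```text
rows 3 each [0.1  0.67 1.66] [-0.002  0.009 -0.001]
```

Emit:
move_arm --targets '[0.1,0.67,1.66,-0.002,0.009,-0.001,8.5,0.1,0.67,1.66,-0.002,0.009,-0.001,8.5,0.1,0.67,1.66,-0.002,0.009,-0.001,8.5,0,0,0,0,0,0,8.5,0,0,0,0,0,0,8.5]'

```text
time: 16.15
ee_pos: [0.4998, -0.2349, 0.132]
tcp_rot: [0.953, -0.037, 0.3, 0.011]
ft_force: [0.5, -0.7, 0.3]
width: 0.993
grasp_force: 0.0
```

Run:
```python
from h import *;from bench import robot
s=robot.sense();O=np.array([.552,-.239,.083]);print(s['qvel'].round(3))
plan(s,grasp(O,-4.5),Rn(-4.5,35),2.)
```

```text
[-0.008 -0.023  0.002 -0.001  0.    -0.007]
rows 5 each [-0.01  0.    1.6 ] [-0.  0.  0.]
```

Emit:
move_arm --targets '[0,0,1.6,0,0,0,8.5,0,0,1.6,0,0,0,8.5,0,0,1.6,0,0,0,8.5,0,0,1.6,0,0,0,8.5,-0.05,0,1.6,0,0,0,8.5,0,0,0,0,0,0,8.5,0,0,0,0,0,0,8.5]'

```text
time: 16.85
ee_pos: [0.5451, -0.2393, 0.0671]
tcp_rot: [0.953, -0.037, 0.301, 0.012]
ft_force: [0.6, -0.5, 0.6]
width: 0.995
grasp_force: 0.0
```

Run:
```python
from h import *;from bench import robot
s=robot.sense();O=np.array([.552,-.239,.083]);print(s['ft_force'])
plan(s,grasp(O,-4.5),Rn(-4.5,35),2.)
```

```text
[ 0.64300209 -0.53769993  0.64548511]
rows 1 each [-0.07 -0.09  0.09] [-0.    -0.001  0.001]
```

Emit:
move_arm --targets '[-0.07,-0.09,0.05,0,0,0,8.5,0,0,0,0,0,0,6,0,0,0,0,0,0,4,0,0,0,0,0,0,4,0,0,0,0,0,0,4,0,0,0,0,0,0,4,0,0,0,0,0,0,4,0,0,0,0,0,0,4,0,0,0,0,0,0,4]'

```text
time: 17.75
ee_pos: [0.5446, -0.2391, 0.0664]
tcp_rot: [0.953, -0.037, 0.301, 0.012]
ft_force: [-3.2, 1.0, 5.5]
width: 0.573
grasp_force: 50.9
```

Emit:
move_arm --targets '[0.34,0,-1.5,0,0,0,4,0.34,0,-2.5,0,0,0,4,0.34,0,-2.5,0,0,0,4,0.34,0,-3,0,0,0,4,0.34,0,-3,0,0,0,4,0,0,0,0,0,0,4,0,0,0,0,0,0,4]'

```text
time: 18.45
ee_pos: [0.4869, -0.2347, 0.178]
tcp_rot: [0.953, -0.038, 0.301, 0.013]
ft_force: [0.4, 0.2, -3.1]
width: 0.572
grasp_force: 55.4
```

Run:
```python
from h import *;from bench import robot
s=robot.sense();P=np.array([.4898,.1449,.028]);yaw=-4.6
ex=Rn(yaw).as_matrix()[:,0]
p2=P+ex*-.0155;p2[2]=.21
plan(s,p2,Rn(yaw),3.2);print(p2)
```

```text
rows 12 each [-0.25 -3.15 -0.38] [ 0.    -0.051  0.   ]
[0.47434993 0.14614308 0.21      ]
```

Emit:
move_arm --targets '[-0.25,-3.15,-0.38,0,-0.051,0,4,-0.25,-3.15,-0.38,0,-0.051,0,4,-0.25,-3.15,-0.38,0,-0.051,0,4,-0.25,-3.15,-0.38,0,-0.051,0,4,-0.25,-3.15,-0.38,0,-0.051,0,4,-0.25,-3.15,-0.38,0,-0.051,0,4,-0.25,-3.15,-0.38,0,-0.051,0,4,-0.25,-3.15,-0.38,0,-0.051,0,4,-0.25,-3.15,-0.38,0,-0.051,0,4,-0.25,-3.15,-0.38,0,-0.051,0,4]'

```text
time: 19.45
ee_pos: [0.4742, 0.0806, 0.2007]
tcp_rot: [0.998, -0.038, 0.051, 0.001]
ft_force: [-0.3, 0.3, -2.0]
width: 0.576
grasp_force: 55.4
```

Emit:
move_arm --targets '[-0.25,-3.15,-0.38,0,-0.051,0,4,-0.25,-3.15,-0.38,0,-0.051,0,4,0,0,0,0,0,0,4,0,0,0,0,0,0,4,0,0,0,0,0,0,4]'

```text
time: 19.95
ee_pos: [0.4734, 0.141, 0.2083]
tcp_rot: [0.999, -0.039, 0.002, 0.0]
ft_force: [-0.3, 0.5, -2.0]
width: 0.576
grasp_force: 55.4
```

Run:
```python
from h import *;from bench import robot,viewer
s=robot.sense();w=viewer.snapshot('wrist');c=wristcam(w,s)
for b in(.004,.007,.01):lobe(c,s,range(5,125,4),s['ee_pos'][2]+b+.014)
P=np.array([.4898,.1449,.028]);yaw=-4.6
ex=Rn(yaw).as_matrix()[:,0]
p2=P+ex*-.0155;p2[2]=.05;plan(s,p2,Rn(yaw),3.2)
```

```text
circle [0.558  0.1344] r 0.0369 in tool [ 0.0849  0.     -0.0177]
circle [0.5576 0.1344] r 0.036 in tool [ 0.0845  0.     -0.0207]
circle [0.5571 0.1345] r 0.0351 in tool [ 0.0841  0.     -0.0237]
rows 5 each [ 0.01 -0.1   3.17] [ 0.    -0.001  0.001]
```

Emit:
move_arm --targets '[0.02,-0.13,3,0,0,0,4,0.02,-0.13,3,0,0,0,4,0.02,-0.13,3,0,0,0,4,0,-0.13,3,0,0,0,4,0,0,2.5,0,0,0,4,0,0,1.2,0,0,0,4,0,0,0,0,0,0,4,0,0,0,0,0,0,4,0,0,0,0,0,0,4]'

```text
time: 20.9
ee_pos: [0.4774, 0.1462, 0.054]
tcp_rot: [0.999, -0.039, 0.004, -0.0]
ft_force: [0.4, 0.2, -1.9]
width: 0.57
grasp_force: 55.3
```

Run:
```python
from h import *;from bench import robot
s=robot.sense();print(s['ft_force']);P=np.array([.4898,.1449,.028]);yaw=-4.6
ex=Rn(yaw).as_matrix()[:,0]
p2=P+ex*-.0155;p2[2]=.034;plan(s,p2,Rn(yaw),3.2)
```

```text
[ 0.43296993  0.17386553 -1.94426326]
rows 1 each [-0.32  0.03  1.99] [-0.001 -0.009  0.001]
```

Emit:
move_arm --targets '[-0.3,0,0.6,0,-0.009,0,4,0,0,0.5,0,0,0,4,0,0,0.3,0,0,0,4,0,0,0,0,0,0,4,0,0,0,0,0,0,4]'

```text
time: 21.4
ee_pos: [0.4734, 0.1467, 0.0387]
tcp_rot: [0.999, -0.039, -0.001, -0.0]
ft_force: [-0.0, -0.9, -3.0]
width: 0.573
grasp_force: 55.3
```

Run:
```python
from h import *;from bench import robot
s=robot.sense();print(s['ft_force']);P=np.array([.4898,.1449,.028]);yaw=-4.6
ex=Rn(yaw).as_matrix()[:,0]
p2=P+ex*-.0155;p2[2]=.034;plan(s,p2,Rn(yaw),3.2)
```

```text
[-0.00907441 -0.92359136 -3.01855353]
rows 1 each [0.1  0.05 0.47] [-0.     0.003  0.002]
```

Emit:
move_arm --targets '[0.1,0.05,0.1,0,0.002,0,4,0,0,0.1,0,0,0,4,0,0,0.1,0,0,0,4,0,0,0,0,0,0,4,0,0,0,0,0,0,4]'

```text
time: 21.9
ee_pos: [0.4751, 0.1464, 0.0362]
tcp_rot: [0.999, -0.039, 0.0, -0.001]
ft_force: [0.2, 1.7, 1.7]
width: 0.575
grasp_force: 56.2
```

Emit:
move_arm --targets '[-0.03,0,0.1,0,0,0,4,0,0,0.05,0,0,0,4,0,0,0,0,0,0,4]'

```text
time: 22.2
ee_pos: [0.4751, 0.1464, 0.0348]
tcp_rot: [0.999, -0.039, 0.001, -0.001]
ft_force: [1.0, 2.2, 3.5]
width: 0.572
grasp_force: 56.8
```

Contact is firm at the expected height, so I release, retreat and look.

Emit:
move_arm --targets '[0,0,0,0,0,0,5.6,0,0,0,0,0,0,6.5,0,0,0,0,0,0,7.5,0,0,0,0,0,0,7.5,0,0,0,0,0,0,7.5]'

```text
time: 22.7
ee_pos: [0.474, 0.146, 0.0343]
tcp_rot: [0.999, -0.039, -0.0, -0.0]
ft_force: [-0.4, -0.0, 0.4]
width: 0.878
grasp_force: 0.0
```

Emit:
move_arm --targets '[0,0,-1,0,0,0,8.5,0,0,-2,0,0,0,8.5,0,0,-3,0,0,0,8.5,0,0,-4,0,0,0,8.5,0,0,-4,0,0,0,8.5,0,0,-4,0,0,0,8.5,0,0,0,0,0,0,8.5,0,0,0,0,0,0,8.5]'

```text
time: 23.5
ee_pos: [0.4748, 0.1462, 0.2162]
tcp_rot: [0.999, -0.039, 0.002, -0.001]
ft_force: [-0.7, 0.0, -0.4]
width: 0.994
grasp_force: 0.0
```

Run:
```python
from h import *;from bench import robot,viewer;import pickle
s=robot.sense();print(s['ee_pos'])
w=viewer.snapshot('wrist');c=wristcam(w,s);pickle.dump(c,open('wq2.pkl','wb'))
cv2.imwrite('pics/wq2.png',c['color'])
for vm in(95,105):pilefit(c,.056,(325,200),(68,125),(255,305),vm)
```

```text
[0.47482004 0.14615199 0.21617658]
(283, 83, 82, 199)
[0.5581 0.1389] 0.0349 [0.4437 0.1475] 0.0273 L 0.1146486432618989 yaw -4.281662204734267 origin [0.48924935 0.14406163]
(283, 83, 83, 199)
[0.5577 0.1388] 0.0353 [0.4438 0.1476] 0.0275 L 0.11425198961173944 yaw -4.441663263641305 origin [0.48894922 0.1441058 ]
```

View pics/wq2.png

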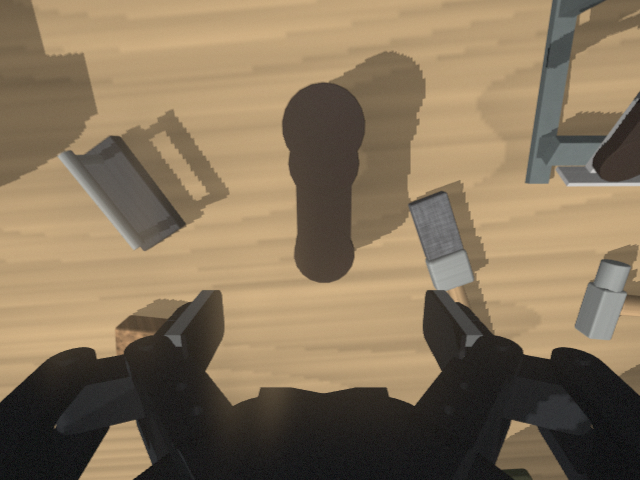

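The pile of four is flush: toe end (323,83), heel end (325,282). The weight's rod ends are near (67,155) and (138,246).

Run:
```python
from h import *;from bench import robot;import pickle
c=pickle.load(open('wq2.pkl','rb'))
P=plane(c,[[67,155],[138,246]],np.array([0,0,.056]),np.array([0,0,1.]))
d=P[0]-P[1];print(P,np.linalg.norm(d),P.mean(0),np.degrees(np.arctan2(d[1],d[0])))
B=plane(c,[[122,137],[184,223]],np.array([0,0,.018]),np.array([0,0,1.]));d=B[0]-B[1];print(B,np.linalg.norm(d),np.degrees(np.arctan2(d[1],d[0])))
c2=pickle.load(open('wp.pkl','rb'))
P2=plane(c2,[[537,187],[578,285]],np.array([0,0,.056]),np.array([0,0,1.]));d=P2[1]-P2[0];print(P2,np.linalg.norm(d),P2.mean(0),np.degrees(np.arctan2(d[1],d[0])))
yaw=np.degrees(np.arctan2(*(P[0]-P[1])[[1,0]]));m=P.mean(0);m[2]=.18
s=robot.sense();plan(s,m,Rn(yaw),3.5)
```

```text
[[0.55236192 0.3646132  0.056     ]
 [0.46566937 0.32102598 0.056     ]] 0.09703321436331809 [0.50901564 0.34281959 0.056     ] 26.69230219277504
[[0.56622084 0.33469737 0.018     ]
 [0.476991   0.29052165 0.018     ]] 0.09956635290810698 26.338990973162197
[[0.46006537 0.32501017 0.056     ]
 [0.55452763 0.36798254 0.056     ]] 0.10377737294933813 [0.5072965  0.34649636 0.056     ] 24.46154069682316
rows 6 each [ 1.08 -3.2   0.58] [-0.    -0.    -0.091]
```

Emit:
move_arm --targets '[1.08,-3.2,0.58,0,0,-0.09,8.5,1.08,-3.2,0.58,0,0,-0.09,8.5,1.08,-3.2,0.58,0,0,-0.09,8.5,1.08,-3.2,0.58,0,0,-0.09,8.5,1.08,-3.2,0.58,0,0,-0.09,8.5,1.08,-3.2,0.58,0,0,-0.09,8.5,0,0,0,0,0,0,8.5,0,0,0,0,0,0,8.5,0,0,0,0,0,0,8.5]'

```text
time: 24.45
ee_pos: [0.509, 0.3419, 0.1785]
tcp_rot: [0.974, 0.228, -0.001, 0.0]
ft_force: [-0.0, -0.2, -0.9]
width: 0.995
grasp_force: 0.0
```

Run:
```python
from h import *;from bench import robot,viewer;import pickle
s=robot.sense();print(s['ee_pos'],s['joint_pos'])
w=viewer.snapshot('wrist');c=wristcam(w,s);pickle.dump(c,open('ww.pkl','wb'))
cv2.imwrite('pics/ww.png',c['color'])
```

```text
[0.50902497 0.34187819 0.17850463] [5.22524999e-01 4.02824655e-01 1.49503486e+00 5.56774072e-05
 1.24683476e+00 1.63225667e+00]
```

View pics/ww.png

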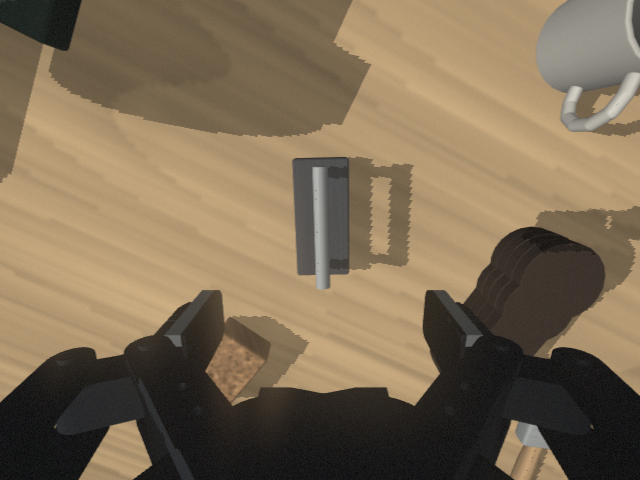

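The weight is centred between the fingers. Its rod runs (320,167)–(323,288), the bar spans (293,158) to (349,274), and the pile edges at right are evenly flush.

Run:
```python
from h import *;from bench import robot;import pickle
c=pickle.load(open('ww.pkl','rb'))
k=np.array([0,0,1.])
P=plane(c,[[320,166],[323,289]],np.array([0,0,.056]),k);d=P[0]-P[1];print(P.mean(0),np.linalg.norm(d),np.degrees(np.arctan2(d[1],d[0])))
B=plane(c,[[293,158],[349,157],[349,274],[300,275]],np.array([0,0,.018]),k);print(B.mean(0),[np.linalg.norm(B[i]-B[i-1]) for i in range(4)],[np.degrees(np.arctan2(*(B[i]-B[j])[[1,0]])) for i,j in((1,2),(0,3))])
s=robot.sense();m=(P.mean(0)+B.mean(0))/2;m[2]=.060;print(m)
plan(s,m,Rn(26.),3)
```

```text
[0.50904096 0.34255123 0.056     ] 0.10282130487710389 27.687290961243395
[0.51092678 0.34234538 0.018     ] [np.float64(0.10984120167244381), np.float64(0.04908229782750588), np.float64(0.10962575149420052), np.float64(0.04722431482520727)] [np.float64(27.582001284958857), np.float64(28.551087873880935)]
[0.50998387 0.3424483  0.06      ]
rows 4 each [ 0.03 -0.01  2.98] [-0.     0.001  0.002]
```

Emit:
move_arm --targets '[0.02,0,3,0,0,-0.01,8.5,0.02,0,3,0,0,-0.01,8.5,0.02,0,3,0,0,0,8.5,0.02,0,2.5,0,0,0,8.5,0,0,1.5,0,0,0,8.5,0,0,0,0,0,0,8.5,0,0,0,0,0,0,8.5]'

```text
time: 25.2
ee_pos: [0.5109, 0.3427, 0.0501]
tcp_rot: [0.971, 0.238, -0.0, -0.0]
ft_force: [-0.5, 0.0, 0.5]
width: 0.995
grasp_force: 0.0
```

Run:
```python
from h import *;from bench import robot
s=robot.sense();print(s['ft_force']);plan(s,[.5097,.3425,.037],Rn(27.6),3)
```

```text
[-0.4511984   0.03088491  0.46279064]
rows 1 each [-0.11 -0.03  1.31] [-0.001  0.    -0.001]
```

Emit:
move_arm --targets '[-0.1,0,0.8,0,0,0,8.5,0,0,0.5,0,0,0,6,0,0,0,0,0,0,3,0,0,0,0,0,0,1,0,0,0,0,0,0,0.5,0,0,0,0,0,0,0.5,0,0,0,0,0,0,0.5,0,0,0,0,0,0,0.5,0,0,0,0,0,0,0.5,0,0,0,0,0,0,0.5]' --force 80

```text
time: 26.2
ee_pos: [0.5097, 0.3436, 0.0371]
tcp_rot: [0.971, 0.239, 0.0, -0.001]
ft_force: [-1.2, 3.4, 3.6]
width: 0.111
grasp_force: 78.0
```

Emit:
move_arm --targets '[0,0,0,0,0,0,0.5,0,0,0,0,0,0,0.5]'

```text
time: 26.4
ee_pos: [0.5097, 0.3436, 0.0371]
tcp_rot: [0.971, 0.239, 0.0, -0.001]
ft_force: [-3.2, 3.3, 4.9]
width: 0.109
grasp_force: 78.1
```

Emit:
move_arm --targets '[0,0,-1,0,0,0,0.5,0,0,-2,0,0,0,0.5,0,0,-3,0,0,0,0.5,0,0,-3,0,0,0,0.5,0,0,-3,0,0,0,0.5,0,0,0,0,0,0,0.5,0,0,0,0,0,0,0.5]'

```text
time: 27.1
ee_pos: [0.5093, 0.3421, 0.1558]
tcp_rot: [0.971, 0.238, -0.001, 0.0]
ft_force: [1.0, -0.8, -7.9]
width: 0.11
grasp_force: 78.4
```

Run:
```python
from h import *;from bench import robot,viewer
s=robot.sense();print(s['ft_force'],s['grasp_force']);plan(s,[.5042,.1433,.155],Rn(-4.4),2.8)
```

```text
[ 1.04905217 -0.76722342 -7.94315559] 78.42848896980286
rows 8 each [-0.65  2.43  0.01] [0.   0.   0.07]
```

Emit:
move_arm --targets '[-0.65,2.43,0,0,0,0.07,0.5,-0.65,2.43,0,0,0,0.07,0.5,-0.65,2.43,0,0,0,0.07,0.5,-0.65,2.43,0,0,0,0.07,0.5,-0.65,2.43,0,0,0,0.07,0.5,-0.65,2.43,0,0,0,0.07,0.5,-0.65,2.43,0,0,0,0.07,0.5,-0.65,2.43,0,0,0,0.07,0.5,0,0,0,0,0,0,0.5,0,0,0,0,0,0,0.5]'

```text
time: 28.1
ee_pos: [0.5028, 0.1434, 0.1543]
tcp_rot: [0.999, -0.04, -0.003, 0.0]
ft_force: [0.3, -1.1, -6.4]
width: 0.108
grasp_force: 78.5
```

Emit:
move_arm --targets '[0,0,2,0,0,0,0.5,0,0,2,0,0,0,0.5,0,0,0.8,0,0,0,0.5,0,0,0,0,0,0,0.5,0,0,0,0,0,0,0.5]'

```text
time: 28.6
ee_pos: [0.505, 0.1449, 0.1085]
tcp_rot: [0.999, -0.039, -0.0, -0.0]
ft_force: [0.3, -0.5, -6.6]
width: 0.111
grasp_force: 78.5
```

Run:
```python
from h import *;from bench import robot,viewer
s=robot.sense();print(s['ft_force'],s['grasp_force']);plan(s,[.5042,.1433,.093],Rn(-4.4),2.8)
```

```text
[ 0.27878368 -0.51209449 -6.59824647] 78.45166325569153
rows 1 each [-0.07  0.17  1.55] [-0.001  0.001 -0.001]
```

Emit:
move_arm --targets '[-0.07,0.15,0.6,0,0,0,0.5,0,0,0.4,0,0,0,0.5,0,0,0.2,0,0,0,0.5,0,0,0.1,0,0,0,0.5,0,0,0,0,0,0,0.5,0,0,0,0,0,0,0.5]'

```text
time: 29.2
ee_pos: [0.5041, 0.1431, 0.0958]
tcp_rot: [0.999, -0.039, 0.0, -0.0]
ft_force: [0.5, 0.7, -6.8]
width: 0.109
grasp_force: 78.6
```

Emit:
move_arm --targets '[0,0,0.1,0,0,0,0.5,0,0,0,0,0,0,0.5]'

```text
time: 29.4
ee_pos: [0.504, 0.143, 0.0947]
tcp_rot: [0.999, -0.039, -0.0, -0.0]
ft_force: [0.9, -1.1, -7.0]
width: 0.112
grasp_force: 78.6
```

Emit:
move_arm --targets '[0,0,0.1,0,0,0,0.5,0,0,0,0,0,0,0.5,0,0,0.1,0,0,0,0.5,0,0,0,0,0,0,0.5]'

```text
time: 29.8
ee_pos: [0.504, 0.1433, 0.0931]
tcp_rot: [0.999, -0.039, -0.0, -0.001]
ft_force: [-1.5, 0.6, -2.2]
width: 0.112
grasp_force: 79.3
```

Emit:
move_arm --targets '[0,0,0.08,0,0,0,0.5,0,0,0,0,0,0,0.5,0,0,0,0,0,0,0.5]'

```text
time: 30.1
ee_pos: [0.504, 0.1434, 0.093]
tcp_rot: [0.999, -0.039, 0.0, -0.001]
ft_force: [-3.8, 1.8, 6.0]
width: 0.115
grasp_force: 80.1
```

Emit:
move_arm --targets '[0,0,0,0,0,0,2,0,0,0,0,0,0,4,0,0,0,0,0,0,5,0,0,0,0,0,0,5,0,0,0,0,0,0,5]'

```text
time: 30.6
ee_pos: [0.5042, 0.143, 0.0918]
tcp_rot: [0.999, -0.039, -0.0, -0.0]
ft_force: [0.4, 0.3, -0.4]
width: 0.587
grasp_force: 0.0
```

Emit:
move_arm --targets '[0,0,-1,0,0,0,6,0,0,-2,0,0,0,7,0,0,-3,0,0,0,8,0,0,-4,0,0,0,8.5,0,0,-4,0,0,0,8.5,0,0,0,0,0,0,8.5,0,0,0,0,0,0,8.5]'

```text
time: 31.3
ee_pos: [0.5047, 0.1431, 0.2336]
tcp_rot: [0.999, -0.039, 0.002, -0.001]
ft_force: [-0.4, 0.2, -0.5]
width: 0.997
grasp_force: 0.0
```

Run:
```python
from h import *;from bench import robot,viewer
s=robot.sense();w=viewer.snapshot('wrist')['color'];t=viewer.snapshot('scene')['color'][130:370,260:580]
cv2.imwrite('pics/end.png',np.hstack([cv2.resize(w,(400,300)),cv2.resize(t,(400,300),interpolation=cv2.INTER_CUBIC)]))
```

```text
(no output)
```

View pics/end.png

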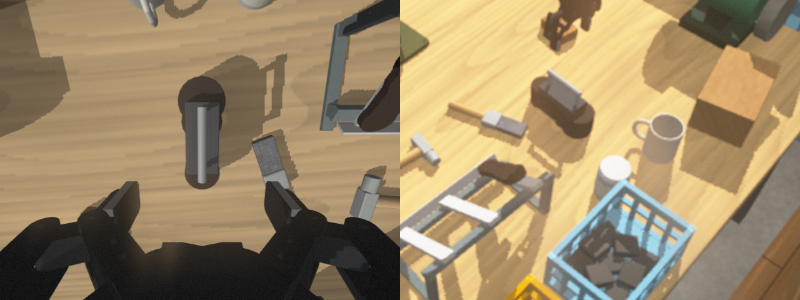

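The weight sits upright and lengthwise on the pile at (202,140). The pile is intact, the short blank is still on the rack and the bystanders are undisturbed, so I hand it in.

```bash
python3 -c "
from bench import job;print(job.finish_job())"
```

```text
the job is handed in; nothing more can be done
None
```

The job is handed in after about 31 s of robot time: both long blanks are on the pile, measured flush to within about 2 mm, with the steel weight released upright and lengthwise on top; no verdict was returned.

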